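Hold the child-safe match drawer open at its pointer

TASK

Slide the clear guard of the match safe all the way open along its track, then pull the self-closing drawer out by its black post until its front face is level with the red pointer, and keep it there so that somebody can take out the matchbox that lies in it. The program finishes while the gripper is still holding the drawer at the pointer; leave the guard open, do not pull the drawer while the guard covers it, and leave the mug, the spice jar and the tin beside it alone.

Things in the scene. Friction and masses are not known exactly. Their poses are not given: they have to be found in the camera images.
- caddy: The match safe, a low white box (housing 120 x 132 x 75 mm) on an 8 mm base plate, fixed to the worktop. Origin: under it, on the worktop. Its x axis points from the front to the back, y to its left seen from the front (the way the guard opens), z up. The housing spans x = -20 to +100 mm, y = -66 to +66 mm; the guard's track runs along y above the housing's front edge, to y = +203 mm, top at 85 mm, with a leg at that end.
- guard (a joint): Slide of the clear plastic guard, m: 0 = shut, 0.140 = fully open, at the end stop; it grows as the guard moves along the safe's +y. Stays where it is left; about 1.5 N to slide. The guard is a hood (top, front and +y side; 106 x 104 mm, top at 102 mm) with blue trim that covers the drawer's post when shut.
- guard_knob (a point): Centre of the graspable part of the upright blue knob on top of the guard: 20 mm thick, 45 mm tall, from 102 to 147 mm above the worktop; this point is at 130 mm. It moves with the guard, along the safe's y only.
- drawer (a joint): Slide of the drawer, m: 0 = shut, 0.100 = end stop; it grows as the drawer comes out along the safe's -x. A spring pulls it shut: about 3 N at the start, 9 N at 0.07, and it closes again as soon as it is let go.
- drawer_handle (a point): Point on the upright black post of the drawer, for the grasp: the post is 16 mm thick (19 mm at its cap), stands free from 30 to 89 mm above the worktop, 40 mm in front of the drawer's front face; this point is on its axis at 66 mm. A bracket, top at 30 mm, joins it to the drawer. It moves with the drawer. Axes as the safe's.
- drawer_edge (a point): Lower -y corner of the drawer's flat grey front face: the face that must come level with the pointer. Moves with the drawer. Axes as the safe's.
- pointer: Small red pointer clipped on the graduated rail beside the drawer's -y side (12 x 24 x 10 mm foot, with a 4 mm stem on its centre line up to a 10 mm red ball, 85 mm above the worktop, 92 mm to the -y side of the drawer's middle). Fixed during the task, but set to another place each time. Origin on its centre line, 14 mm above the worktop; axes as the safe's. The drawer is at the mark when drawer_edge and this origin have the same place along the safe's x, within 6 mm.
- matchbox_c (a point): Centre of the matchbox (37 x 53 x 16 mm) that lies loose in the drawer.
- enamel_mug_c (a point): Centre of a loose white enamel mug (85 x 115 x 92 mm) beside the safe: leave alone.
- spice_jar_c (a point): Centre of a loose spice jar with a yellow lid (44 x 44 x 106 mm) beside the safe: leave alone.
- fish_tin_c (a point): Centre of a loose round tin (75 mm across, 58 mm tall) beside the safe: leave alone.

How it is judged:
By the outcome, as a careful person would: the job done as asked, in the order asked, and still so for the second after the job is handed in, while the arm keeps its last pose, push and grip.
It also fails if it takes over 42 s, if anything falls off the work surface, if the arm or the gripper's body presses on something with over 40 N, if the wrist force passes 120 N, or if a joint passes its speed limit or range.

ROBOT

A 6-joint arm with a two-finger parallel gripper is mounted at the origin on a cart in front of the work surface, level with it; the furniture and walls round the work are solid. World frame = base frame: x ahead of the robot, y to its left, z up, the work surface at z = 0. Lengths are in mm, angles in rad, forces in N, time in s.
With the tool pointing down it reaches from about 275 to 750 mm from the base axis. Payload 10.2 kg.
Tool frame: the origin (TCP) lies between the finger pads; the fingertips stand 17 mm ahead of it and the grasp point (between the pads) lies 2 mm behind it (tips_ahead is the distance from the TCP to the fingertips, in mm); z points along the fingers, y is the line along which they close (so a half turn about z gives the same grasp; the last joint's range is limited). The gripper opens to 85 mm and grips with 20 to 120 N. Pads are 22 mm wide; open, the fingers measure 114 mm over their backs; the gripper's body (76 mm by 85 mm) begins 54 mm behind the grasp point. The pads swing forward as they close: fully open they stand 13 mm farther back than shut.
Start: joints at [-0.223, 0.313, 1.498, -0, 1.331, -0.223], TCP at [525.006, -0.014, 248.294] pointing down, gripper open.
Joint ranges: [-2.94, 2.94], [-0.97, 2.17], [0.19, 2.56], [-1.23, 4.37], [0.02, 3.11], [-2.88, 2.88]. Speed limits (rad/s): [2.39, 2.39, 3.01, 3.14, 3.14, 3.14].

INTERFACE

Orientations are given as a unit quaternion [w, x, y, z].
In Python, from rig import sense, capture, finish_job, boxes_of, tips_ahead gives the robot as it stands.
- The arm moves only by the tool drive_tool, never from a script. Its argument "commands" is text: rows parted by semicolons, each of 7 numbers parted by spaces: the shift along the world's x, y, z in units of 0.1 m (1.0 is 0.1 m), then the turn, a rotation vector about the world's x, y, z in units of pi/4 rad (1.0 is pi/4 rad), then the opening in per cent of the stroke, from 0 (shut) to 100 (fully open). A call has 1 to 20 rows; each row shifts and turns the commanded pose from where the row before left it; what a row does not reach is not made up. A row lasts 1/12 s, in which the tool goes at most 41.7 mm and 7.16 degrees, less where a joint would pass 70% of its speed; a pose out of reach is approached as far as the arm can. A call with a number of a shift or a turn outside -1 to 1 is refused whole. A call with a gripper value outside its range is refused whole. The fingers move at their own pace and stop on an object; "force" is the grip in N (left out, the last holds). Time passes only in rows, so rows that do not move let the fingers close. It gives the time, the measured TCP pose, the force, the opening and the grip force at its end, in the units of the state.
- sense(): the state, without advancing time (a new reading comes with each control period).
- capture(name): name is "scene" or "side" or "wrist"; returns a dict with "pixels" (480x640x3 uint8, blue, green, red), "fov_y" (degrees; the focal length in pixels is half the picture's height over the tangent of half this angle, whatever the lens; pixels are square), "cx", "cy" (the principal point, pixels), "position" and "attitude" of the camera in the world; the wrist camera has in their place "tool_from_camera" (4x4, takes a point from camera to tool coordinates, whose origin is the TCP and whose axes are the flange's). Camera axes: x right, y down, z forward; pixel columns grow to the right and rows downward; lengths in mm; the calibration is good to about 2 mm. A picture is of the moment at which its call begins: read the wrist's pose just before it. There is no depth.
- finish_job(): hands the job in; it is judged then, once.
Trained networks look in a picture, given as the dict that the camera call returned (one of the last four; its "shot" number tells which), for a name from the list of things; names that differ only in an ending like _2 or _b are one class to them, and where a whole thing is asked for, a point or a joint stands for the part that bears it (a point fixed in the world has none). Each returns a list of dicts, best first, with "confidence" (0 to 1); they miss things now and then, are a little off and sometimes report something else, mostly with a low value. They report only what shows in the picture. A call takes as long as a camera call.
- boxes_of(picture, name): "position" ([column, row] in pixels, amid what is visible of it).
The state is a dict: "time_s": time; "joints": joint angles; "dq": joint speeds; "tau": joint torques, N m; "eef_pos": TCP position; "ee_rot": TCP orientation; "force": force on the tool from outside, world axes, zero at the start; "wrist_torque": the same for the moment, N m; "grip_width": opening from 0.0 (shut) to 1.0 (fully open); "grip_force": force on a finger pad.
Only numpy, scipy, OpenCV 4.12 (cv2) and the standard library are available. Lean on these libraries where they do the work, as an engineer would, in place of code of your own. Each camera call takes 0.05 s, during which the arm holds its last target. There are 200 camera calls.

## Working session

There is one attempt and no reset: what is moved stays moved. The work goes in short steps, Python scripts to look and compute and a tool call to move; the robot and the scene stay as the last step left them, time stands still between calls to the robot, and variables do not carry over. Pictures are saved under pics/ and viewed, at most 10 in all, crops included, and the job is handed in when it is done.

Besides the shell and the picture viewer there is one more tool, called after ">>>" as name(argument=value, ...) on one line, values as JSON. drive_tool: Moves the arm, as the interface text tells. Shifts and turns lie within -1 to 1; 1 stands for 0.1 m of shift or pi/4 rad of turn. Its arguments: {"type":"object","properties":{"commands":{"type":"string"},"force":{"type":"number"}},"required":["commands"]}

```bash
mkdir -p pics; ls; cat > h.py <<'E'
import numpy as np, cv2
from rig import *
from scipy.spatial.transform import Rotation as R
def campose(p,s=None):
    if 'position' in p:
        a=np.array(p['attitude'],float)
        M=a if a.shape==(3,3) else R.from_quat(a,scalar_first=True).as_matrix()
        return np.array(p['position']),M
    T=np.array(p['tool_from_camera']); q=R.from_quat(s['ee_rot'],scalar_first=True).as_matrix()
    return np.array(s['eef_pos'])+q@T[:3,3], q@T[:3,:3]
def ray(p,uv,s=None):
    o,M=campose(p,s); f=240/np.tan(np.radians(p['fov_y'])/2)
    d=M@np.array([(uv[0]-p['cx'])/f,(uv[1]-p['cy'])/f,1]); return o,d/np.linalg.norm(d)
def atz(p,uv,z,s=None):
    o,d=ray(p,uv,s); return o+d*(z-o[2])/d[2]
def proj(p,X,s=None):
    o,M=campose(p,s); f=240/np.tan(np.radians(p['fov_y'])/2)
    c=M.T@(np.array(X)-o); return np.array([p['cx']+f*c[0]/c[2],p['cy']+f*c[1]/c[2]])
def tri(*rs):
    A=sum(np.eye(3)-np.outer(d,d) for o,d in rs); b=sum((np.eye(3)-np.outer(d,d))@o for o,d in rs)
    return np.linalg.solve(A,b)
E
python3 - <<'E'
from h import *
np.set_printoptions(precision=1,suppress=True)
s=sense();P={}
for n in('scene','side','wrist'):
    p=capture(n);P[n]=p;cv2.imwrite(f'pics/{n}1.png',p['pixels'])
    print(n,{k:v for k,v in p.items() if k!='pixels'})
    for k in ['caddy','guard_knob','guard','drawer_handle','drawer_edge','pointer','enamel_mug_c','spice_jar_c','fish_tin_c']:
        print(k,[(np.round(d['position']),round(d['confidence'],2)) for d in boxes_of(p,k)][:2])
E
```

```text
pics
scene {'fov_y': 42.04542185336244, 'cx': 317.18720139852445, 'cy': 236.83842405558073, 'position': array([ 100.2, -629.1, 1033.9]), 'attitude': array([-0.4,  0.9, -0.3,  0.1]), 'shot': 1}
caddy [(array([341., 316.]), 0.59)]
guard_knob [(array([322., 302.]), 0.59)]
guard [(array([325., 300.]), 0.97)]
drawer_handle [(array([357., 325.]), 0.87), (array([266., 252.]), 0.15)]
drawer_edge [(array([361., 326.]), 0.93)]
pointer [(array([341., 360.]), 0.64)]
enamel_mug_c [(array([441., 368.]), 0.74)]
spice_jar_c [(array([420., 322.]), 0.72)]
fish_tin_c [(array([267., 254.]), 0.57), (array([343., 365.]), 0.37)]
side {'fov_y': 51.748425461798796, 'cx': 310.3418914753358, 'cy': 240.00496698414418, 'position': array([194. , 687. , 636.9]), 'attitude': array([ 0.1, -0.2,  0.8, -0.5]), 'shot': 2}
caddy [(array([349., 263.]), 0.62)]
guard_knob [(array([364., 254.]), 0.94), (array([351., 264.]), 0.4)]
guard [(array([366., 250.]), 0.96)]
drawer_handle []
drawer_edge [(array([338., 268.]), 0.44)]
pointer []
enamel_mug_c [(array([376., 203.]), 0.77)]
spice_jar_c [(array([342., 204.]), 0.85)]
fish_tin_c [(array([375., 203.]), 0.71), (array([308., 334.]), 0.62)]
wrist {'fov_y': 59.474942132266705, 'cx': 316.5703059552734, 'cy': 237.61107420034665, 'tool_from_camera': array([[   0. ,   -1. ,   -0.3,   66.7],
       [   1. ,    0. ,    0. ,    0.4],
       [  -0. ,   -0.3,    1. , -125.2],
       [   0. ,    0. ,    0. ,    1. ]]), 'shot': 3}
caddy [(array([392., 261.]), 0.92)]
guard_knob [(array([346., 293.]), 0.94)]
guard [(array([348., 292.]), 0.94)]
drawer_handle [(array([390., 217.]), 0.77), (array([458., 395.]), 0.7)]
drawer_edge [(array([386., 217.]), 0.49)]
pointer [(array([298., 399.]), 0.87)]
enamel_mug_c [(array([425., 434.]), 0.9)]
spice_jar_c [(array([458., 393.]), 0.74)]
fish_tin_c [(array([333.,  13.]), 0.83)]
```

```bash
python3 - <<'E'
import cv2
a=cv2.imread('pics/scene1.png');b=cv2.imread('pics/side1.png')
cv2.imwrite('pics/c1.png',cv2.resize(a[180:420,200:520],None,fx=2.5,fy=2.5,interpolation=cv2.INTER_CUBIC))
cv2.imwrite('pics/c2.png',cv2.resize(b[140:380,200:520],None,fx=2.5,fy=2.5,interpolation=cv2.INTER_CUBIC))
E
```

```text
(no output)
```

View pics/wrist1.png

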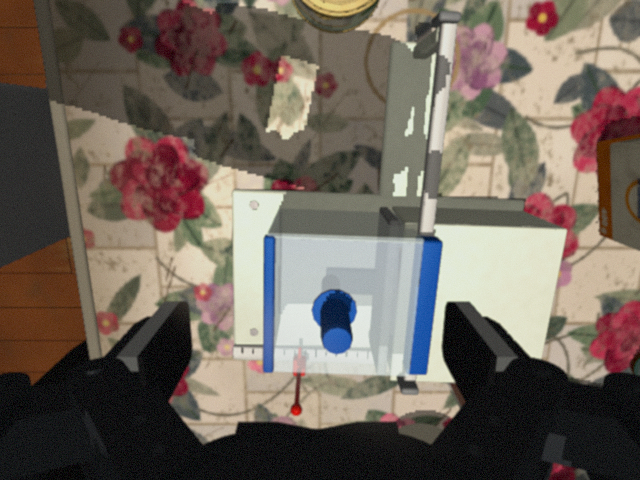

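View pics/c1.png

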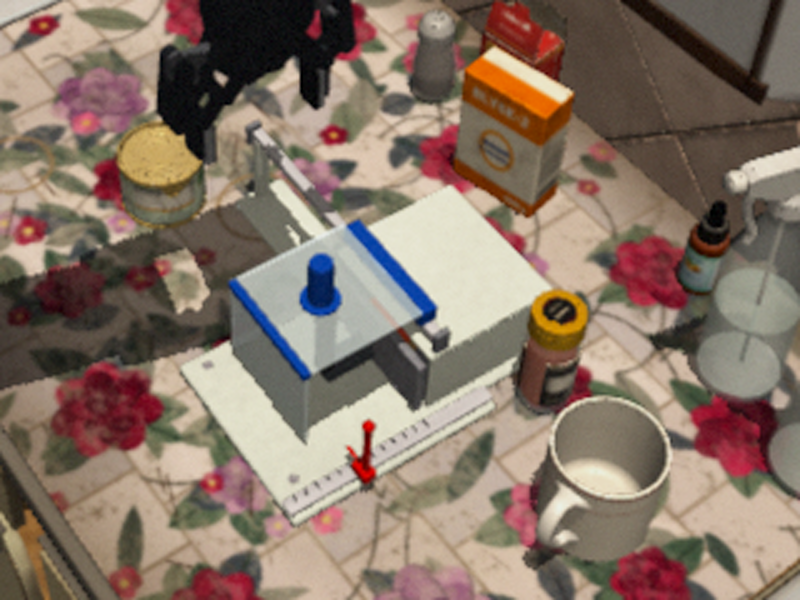

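View pics/c2.png

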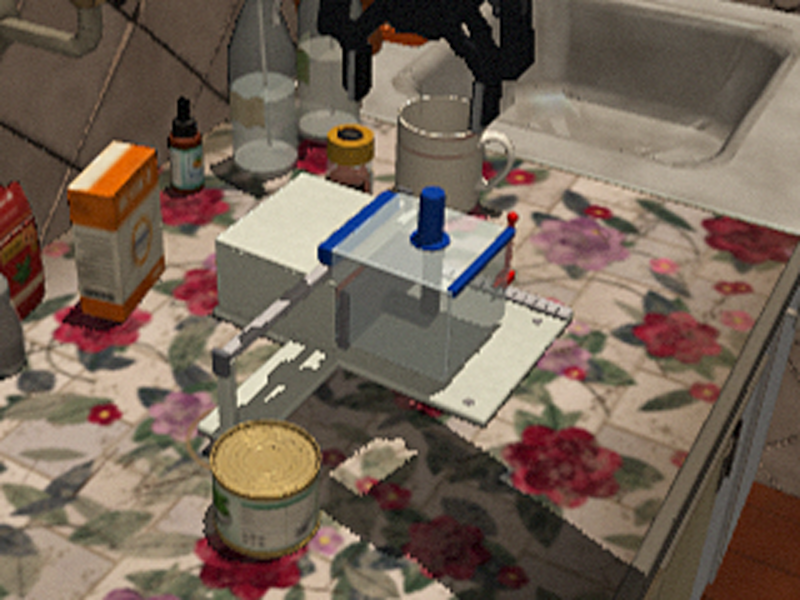

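The wrist view shows the guard shut, its blue knob at (337,341), the pointer ball at (296,410) and the track running up to (447,18). The tin is past the track's end. The jar and the mug are on the safe's -y side.

```bash
python3 - <<'E'
from h import *
np.set_printoptions(precision=1,suppress=True)
s=sense();S=capture('scene');D=capture('side');W=capture('wrist')
print(s['time_s'],s['ee_rot'])
print('knobtop',tri(ray(S,(328,284)),ray(D,(372.8,216.5)),ray(W,(337,341),s)),atz(W,(337,341),145,s))
print('ball',tri(ray(S,(346.8,350.8)),ray(D,(405,226.8)),ray(W,(296,410),s)))
print('foot red',tri(ray(S,(346,368)),ray(D,(404.5,250))))
for n,uv,z in [('plate',(233,190),8),('plate2',(235,357),8),('trk0',(428,232),85),('trk1',(447,18),85),('hTR',(565,228),83),('hBR',(548,382),83)]: print(n,atz(W,uv,z,s))
for k in ['guard_knob','enamel_mug_c','spice_jar_c','fish_tin_c']: print(k,[atz(W,d['position'],60,s) for d in boxes_of(W,k)][:1])
E
```

```text
1.5 [-0.   0.7  0.7 -0. ]
knobtop [537.3 -57.7 147.8] [538.1 -59.9 145. ]
ball [ 507.9 -157.5   80.1]
foot red [ 505.2 -158.    22.5]
plate [452.8  10.7   8. ]
plate2 [ 446.3 -153.2    8. ]
trk0 [604.8  -7.4  85. ]
trk1 [607.  130.3  85. ]
hTR [702.8  -4.9  83. ]
hBR [ 708.8 -130.3   83. ]
guard_knob [array([549.2, -66. ,  60. ])]
enamel_mug_c [array([ 621.2, -196.5,   60. ])]
spice_jar_c [array([ 649. , -156.5,   60. ])]
fish_tin_c [array([537.9, 139. ,  60. ])]
```

>>> drive_tool(commands="0.01 -0.045 -0.04 0 0 0.154 70;0.01 -0.045 -0.04 0 0 0.154 70;0.01 -0.045 -0.04 0 0 0.154 70;0.01 -0.045 -0.04 0 0 0.154 70;0.01 -0.045 -0.04 0 0 0.154 70;0.01 -0.045 -0.04 0 0 0.154 70;0.01 -0.045 -0.04 0 0 0.154 70;0.01 -0.045 -0.04 0 0 0.154 70;0.01 -0.045 -0.04 0 0 0.154 70;0.01 -0.045 -0.04 0 0 0.154 70;0.01 -0.045 -0.04 0 0 0.154 70;0.01 -0.045 -0.04 0 0 0.154 70;0 -0.045 -0.04 0 0 0.152 70;0 0 0 0 0 0 70", force=40)

```text
time_s: 3.02
eef_pos: [536.8, -59.0, 195.5]
ee_rot: [-0.001, -0.002, 1.0, 0.0]
force: [-0.5, -0.7, 0.1]
grip_width: 0.703
grip_force: 0.0
```

```bash
python3 - <<'E'
from h import *
np.set_printoptions(precision=2,suppress=True)
s=sense();W=capture('wrist');cv2.imwrite('pics/w2.png',W['pixels'])
print(s['time_s'],s['eef_pos'],s['ee_rot'],proj(W,(537.5,-58.5,147),s),proj(W,(507,-158,85),s))
E
```

```text
3.0167 [536.76 -59.01 195.53] [-0. -0.  1.  0.] [316.35 279.7 ] [139.99 188.8 ]
```

View pics/w2.png

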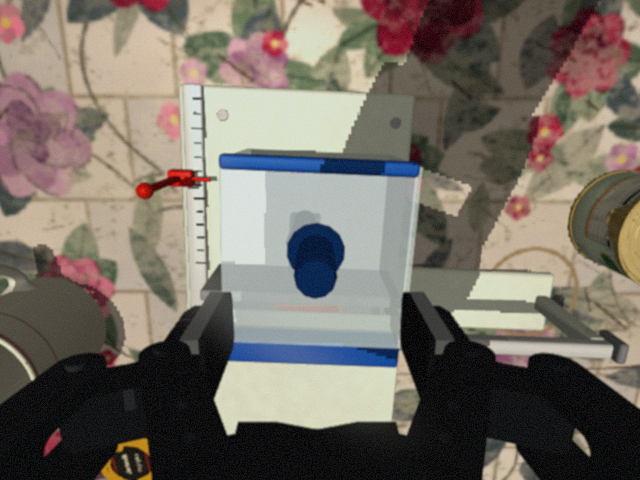

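The knob top is at (315,280), right where I predicted it between the fingers; the ball at (144,190) also agrees. Next I'll work out the yaw while going down to the knob.

>>> drive_tool(commands="0 0 -0.3 0 0 0 70;0 0 -0.3 0 0 0 70;0 0 -0.05 0 0 0 5;0 0 0 0 0 0 5;0 0 0 0 0 0 5;0 0 0 0 0 0 5;0 0 0 0 0 0 5;0 0 0 0 0 0 5", force=30)

```text
time_s: 3.73
eef_pos: [537.8, -58.7, 133.0]
ee_rot: [0.001, 0.0, 1.0, -0.0]
force: [-0.2, 1.3, 6.7]
grip_width: 0.224
grip_force: 30.2
```

```bash
python3 - <<'E'
from h import *
np.set_printoptions(precision=2,suppress=True)
W=capture('wrist')
s=dict(eef_pos=[536.76,-59.01,195.53],ee_rot=[-.001,-.002,1,0])
def yaw(a,b,z):
    A,B=atz(W,a,z,s),atz(W,b,z,s);d=B-A;print(A,B,np.degrees(np.arctan2(-d[0],d[1])))
yaw((195,86),(413,95),8);yaw((221,163),(418,169),102);yaw((232,352),(398,357),102);yaw((411,270),(548,274),8);yaw((478,341),(622,346),85)
yaw((181,86),(187,300),12)
print(atz(W,(144,190),85,s))
E
```

```text
[ 445.88 -144.18    8.  ] [451.19   9.4    8.  ] -1.9801365830471611
[ 490.85 -107.8   102.  ] [493.47  -6.17 102.  ] -1.4740893904569619
[ 599.66 -107.37  102.  ] [602.53 -10.5  102.  ] -1.6924967089640355
[581.98  16.25   8.  ] [584.86 124.72   8.  ] -1.5194619331055388
[601.33  42.49  85.  ] [604.42 132.93  85.  ] -1.9567059947165393
[ 446.24 -152.8    12.  ] [ 606.5  -160.83   12.  ] -92.86828272454702
[ 507.63 -155.87   85.  ]
```

>>> drive_tool(commands="0.003 0.08 0 0 0 0 5;0.004 0.14 0 0 0 0 5;0.004 0.14 0 0 0 0 5;0.004 0.14 0 0 0 0 5;0.004 0.14 0 0 0 0 5;0.004 0.14 0 0 0 0 5;0.004 0.14 0 0 0 0 5;0.004 0.14 0 0 0 0 5;0.004 0.12 0 0 0 0 5;0.003 0.1 0 0 0 0 5;0.002 0.05 0 0 0 0 5;0 0.03 0 0 0 0 5;0 0 0 0 0 0 5")

```text
time_s: 4.87
eef_pos: [542.8, 72.9, 133.0]
ee_rot: [0.002, -0.0, 1.0, -0.005]
force: [1.7, -29.1, 3.3]
grip_width: 0.221
grip_force: 31.9
```

```bash
python3 - <<'E'
from h import *
import numpy as np
a=capture('scene')['pixels'][160:400,200:440];b=capture('side')['pixels'][160:400,200:440]
cv2.imwrite('pics/v3.png',cv2.resize(np.hstack([a,b]),(800,400),interpolation=cv2.INTER_CUBIC))
E
```

```text
(no output)
```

View pics/v3.png

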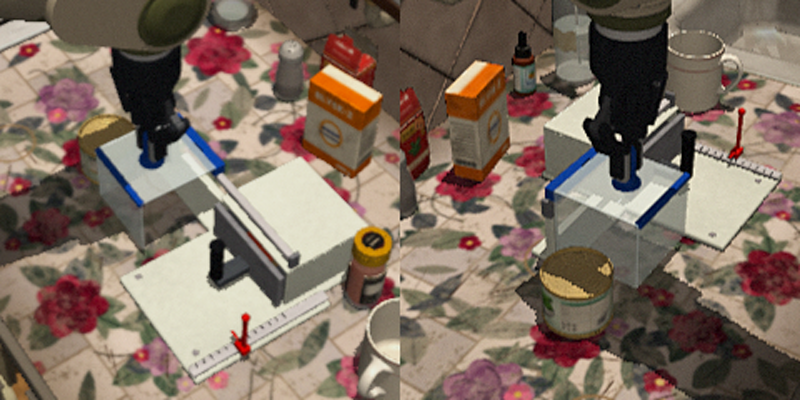

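```bash
python3 - <<'E'
from h import *
np.set_printoptions(precision=1,suppress=True)
S=capture('scene');D=capture('side');s=sense()
print(s['time_s'],s['eef_pos'],s['force'])
print(atz(D,(306,323),58),atz(S,(264,243),58),tri(ray(D,(306,323)),ray(S,(264,243))))
o=cv2.imread('pics/side1.png');n=D['pixels']
# tin shift between pictures by template match
t=o[308:365,280:331]; r=cv2.matchTemplate(n,t,cv2.TM_CCOEFF_NORMED);print(cv2.minMaxLoc(r)[1::2])
t=o[330:365,282:330]; r=cv2.matchTemplate(n,t,cv2.TM_CCOEFF_NORMED);print(cv2.minMaxLoc(r)[1::2])
# guard lower front +y bar end in side: right bar 
for k in('fish_tin_c','guard_knob','guard'): print(k,[ (np.round(d['position']),d['confidence']) for d in boxes_of(D,k)][:2])
E
```

```text
5.0667 [542.8  72.9 133. ] [  2.5 -27.3   3.1]
[538.7 176.8  58. ] [537.1 170.4  58. ] [539.8 173.8  54.3]
(0.5176267027854919, (412, 342))
(0.6736415028572083, (282, 330))
fish_tin_c [(array([308., 335.]), 0.66)]
guard_knob [(array([332., 291.]), 0.91)]
guard [(array([332., 287.]), 0.63)]
```

```bash
python3 - <<'E'
from h import *
np.set_printoptions(precision=1,suppress=True)
S=capture('scene');D=capture('side')
print('post top',tri(ray(S,(329.6,305.8)),ray(D,(372.8,241))),atz(S,(329.6,305.8),89),atz(D,(372.8,241),89))
E
```

```text
post top [536.8 -63.4  88.2] [537.7 -63.5  89. ] [535.1 -61.7  89. ]
```

>>> drive_tool(commands="0 -0.06 0 0 0 0 5;0 0 0 0 0 0 5;0 0 0 0 0 0 5")

```text
time_s: 5.57
eef_pos: [542.7, 71.0, 133.0]
ee_rot: [0.003, 0.0, 1.0, -0.0]
force: [5.4, -2.8, 5.8]
grip_width: 0.224
grip_force: 30.6
```

>>> drive_tool(commands="0 0.03 0 0 0 0 5;0 0 0 0 0 0 5;0 0 0 0 0 0 5")

```text
time_s: 5.82
eef_pos: [542.8, 72.6, 133.0]
ee_rot: [0.003, 0.0, 1.0, -0.002]
force: [4.7, -12.8, 5.4]
grip_width: 0.22
grip_force: 31.0
```

>>> drive_tool(commands="0 -0.02 0 0 0 0 60;0 0 0 0 0 0 60;0 0 0 0 0 0 60;0 0 0.3 0 0 0 60;0 0 0.4 0 0 0 60;0 -0.1 0.2 0 0 0 60;0 0 0 0 0 0 60")

```text
time_s: 6.4
eef_pos: [542.5, 62.0, 226.0]
ee_rot: [0.004, 0.0, 1.0, -0.0]
force: [0.7, -0.6, 0.1]
grip_width: 0.598
grip_force: 0.0
```

```bash
python3 - <<'E'
from h import *
s=sense();W=capture('wrist');cv2.imwrite('pics/w4.png',W['pixels']);print(s['time_s'],s['eef_pos'],s['ee_rot'],proj(W,(543,73,147),s))
E
```

```text
6.4 [542.47859314  61.98469417 225.97770674] [ 3.93319691e-03  2.43609248e-06  9.99992166e-01 -4.44136999e-04] [337.12189207 256.57319896]
```

View pics/w4.png

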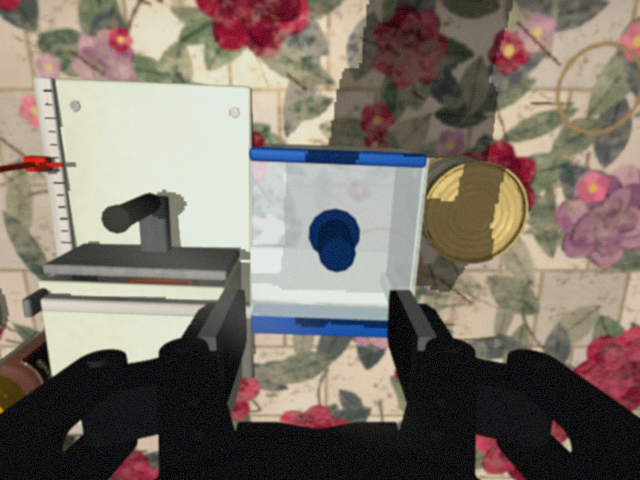

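```bash
python3 - <<'E'
from h import *
np.set_printoptions(precision=1,suppress=True)
s=sense();W=capture('wrist')
a=lambda n,uv,z:print(n,atz(W,uv,z,s))
a('guard-y',(251,155),102);a('guard+y',(427,160),102);a('knob',(337,259),147)
a('post',(117,216),89);a('edgeL',(62,250),12);a('edgeR',(240,250),12);a('edgeLz20',(62,250),20);a('ptr',(41,164),19);a('plateR',(249,88),8);a('plateL',(55,80),8);a('tin',(476,210),58)
a('bracket L',(142,250),30);a('bracket R',(170,250),30)
for k in ('drawer_handle','drawer_edge','pointer'): print(k,[(np.round(d['position']),round(d['confidence'],2)) for d in boxes_of(W,k)][:2])
E
```

```text
guard-y [494.   25.2 102. ]
guard+y [496.9 126.9 102. ]
knob [542.2  73.3 147. ]
post [532.9 -62.9  89. ]
edgeL [ 579.1 -150.    12. ]
edgeR [579.1  -1.   12. ]
edgeLz20 [ 576.7 -144.9   20. ]
ptr [ 507.2 -150.5   19. ]
plateR [450.8  11.4   8. ]
plateL [ 445.1 -136.     8. ]
tin [535.5 175.2  58. ]
bracket L [573.6 -75.2  30. ]
bracket R [573.6 -53.   30. ]
drawer_handle [(array([140., 257.]), 0.63)]
drawer_edge [(array([141., 260.]), 0.62)]
pointer [(array([ 32., 166.]), 0.94)]
```

>>> drive_tool(commands="-0.01 -0.25 0 0 0 0 60;-0.02 -0.3 0 0 0 0 60;-0.02 -0.3 0 0 0 0 60;-0.01 -0.3 -0.1 0 0 0 60;0 -0.1 -0.3 0 0 0 60;0 0 -0.3 0 0 0 60;0 0 -0.1 0 0 0 60;0 0 0 0 0 0 60", force=70)

```text
time_s: 7.32
eef_pos: [533.6, -61.8, 138.4]
ee_rot: [-0.003, 0.0, 1.0, 0.001]
force: [0.4, -0.3, 0.2]
grip_width: 0.603
grip_force: 0.0
```

```bash
python3 - <<'E'
from h import *
s=sense();W=capture('wrist');cv2.imwrite('pics/w5.png',W['pixels']);print(s['time_s'],s['eef_pos'],proj(W,(535,-63,89),s))
E
```

```text
7.3167 [533.57419571 -61.80399489 138.44340496] [312.28650037 280.91671154]
```

View pics/w5.png

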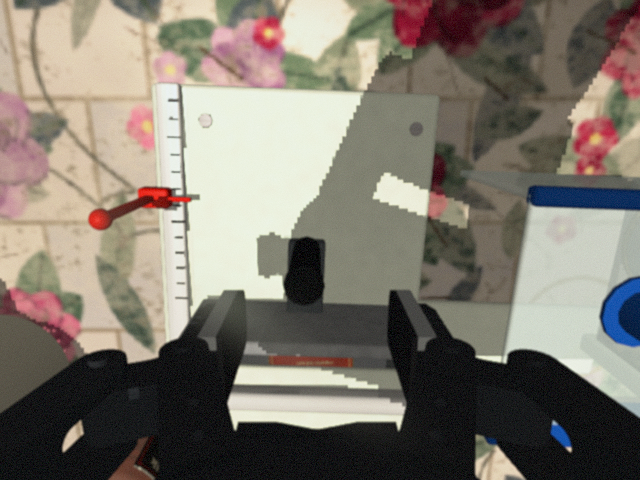

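The post cap is at (303,285), about 4 mm to the -y side of my prediction, and sits between the fingers. I'll correct for that and go down.

>>> drive_tool(commands="0.03 -0.045 -0.14 0 0 0 60;0 0 -0.25 0 0 0 60;0 0 -0.25 0 0 0 60;0 0 -0.1 0 0 0 60;0 0 0 0 0 0 0;0 0 0 0 0 0 0;0 0 0 0 0 0 0;0 0 0 0 0 0 0;0 0 0 0 0 0 0", force=70)

```text
time_s: 8.12
eef_pos: [539.1, -67.5, 69.2]
ee_rot: [0.002, -0.0, 1.0, -0.001]
force: [-1.0, -1.8, 8.2]
grip_width: 0.182
grip_force: 67.9
```

```bash
python3 - <<'E'
from h import *
np.set_printoptions(precision=1,suppress=True)
W=capture('wrist');s=dict(eef_pos=[533.57,-61.80,138.44],ee_rot=[-.003,0,1,.001])
a=lambda n,uv,z:print(n,atz(W,uv,z,s))
a('post',(303,285),89);a('ptr foot',(155,197),19);a('ptr ball',(100,219),85);a('edge',(245,300),12);a('edgez30',(245,300),30)
E
```

```text
post [536.9 -67.1  89. ]
ptr foot [ 509.1 -155.9   19. ]
ptr ball [ 507.8 -155.4   85. ]
edge [ 577.3 -107.1   12. ]
edgez30 [ 569.6 -103.9   30. ]
```

>>> drive_tool(commands="-0.03 0.001 0 0 0 0 0;-0.06 0.002 0 0 0 0 0;-0.06 0.002 0 0 0 0 0;-0.06 0.002 0 0 0 0 0;-0.06 0.002 0 0 0 0 0;-0.06 0.002 0 0 0 0 0;-0.06 0.002 0 0 0 0 0;-0.06 0.002 0 0 0 0 0;-0.06 0.002 0 0 0 0 0;-0.06 0.002 0 0 0 0 0;-0.06 0.002 0 0 0 0 0;-0.03 0.001 0 0 0 0 0;0 0 0 0 0 0 0;0 0 0 0 0 0 0")

```text
time_s: 9.33
eef_pos: [474.3, -65.1, 69.2]
ee_rot: [0.004, 0.0, 1.0, -0.001]
force: [7.8, 3.3, 5.6]
grip_width: 0.181
grip_force: 68.1
```

```bash
python3 - <<'E'
from h import *
s=sense();W=capture('wrist');S=capture('scene');cv2.imwrite('pics/w6.png',W['pixels']);cv2.imwrite('pics/s6.png',S['pixels']);print(s['time_s'],s['eef_pos'])
a=cv2.resize(S['pixels'][280:420,260:420],(640,560),interpolation=cv2.INTER_CUBIC);cv2.imwrite('pics/s6c.png',a)
E
```

```text
9.3333 [474.29146243 -65.10864382  69.24772827]
```

View pics/w6.png

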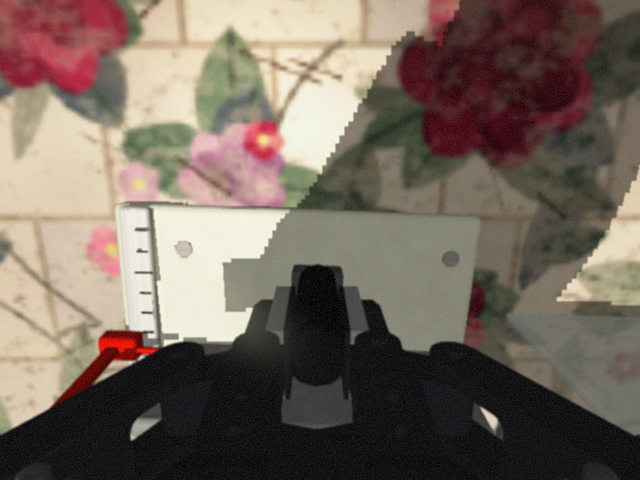

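View pics/s6c.png

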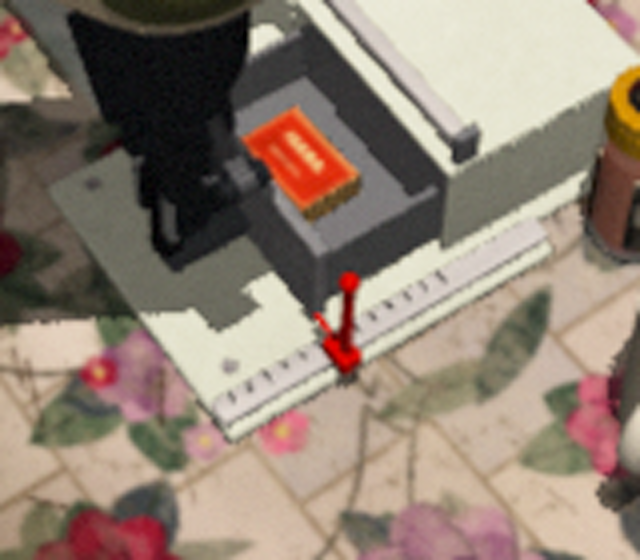

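```bash
python3 - <<'E'
from h import *
np.set_printoptions(precision=1,suppress=True)
s=sense();S=capture('scene');W=capture('wrist')
ax=np.array([1,-.031,0]);A=lambda u,v:(260+u/4,280+v/4)
def r(n,p): print(n,p,'xs',round(p@ax,1))
for z in(10,14): r('edge low',atz(S,A(317,315),z))
r('edge top',atz(S,A(320,252),45))
r('needle tip',atz(S,A(318,315),14));r('needle root',atz(S,A(334,340),14))
r('foot',atz(S,A(342,352),19));r('ball',atz(S,A(349,282),85))
r('W needle',atz(W,(150,351),16,s)); r('W foot',atz(W,(121,342),19,s))
print('TCP xs',np.array(s['eef_pos'])@ax)
E
```

```text
edge low [ 514.7 -128.1   10. ] xs 518.7
edge low [ 513.1 -130.    14. ] xs 517.1
edge top [ 522.3 -118.6   45. ] xs 526.0
needle tip [ 513.5 -130.3   14. ] xs 517.5
needle root [ 511.4 -145.6   14. ] xs 515.9
foot [ 508.5 -155.3   19. ] xs 513.3
ball [ 506.2 -159.4   85. ] xs 511.2
W needle [ 513.7 -143.9   16. ] xs 518.2
W foot [ 507.2 -155.5   19. ] xs 512.1
TCP xs 476.4429769647602
```

>>> drive_tool(commands="-0.02 0.001 0 0 0 0 0;-0.02 0 0 0 0 0 0;0 0 0 0 0 0 0;0 0 0 0 0 0 0")

```text
time_s: 9.87
eef_pos: [470.5, -65.0, 69.2]
ee_rot: [0.004, 0.0, 1.0, -0.001]
force: [8.5, 2.0, 4.8]
grip_width: 0.187
grip_force: 68.1
```

```bash
python3 - <<'E'
from h import *
np.set_printoptions(precision=1,suppress=True)
s=sense();S=capture('scene');D=capture('side');print(s['time_s'],s['eef_pos'],s['force'])
o=np.array([0,0,0.]);X=np.array([1,-.031,0]);Y=np.array([.031,1,0]);
def red(im,b):
    u0,v0,u1,v1=b;h=cv2.cvtColor(im[v0:v1,u0:u1],cv2.COLOR_BGR2HSV)
    m=(((h[...,0]<7)|(h[...,0]>173))&(h[...,1]>170)&(h[...,2]>90)); v,u=np.nonzero(m); return u+u0,v+v0
u,v=red(S['pixels'],(330,345,356,376));k=v<v.min()+4;print('S ball',u[k].mean(),v[k].mean(),len(u),u.min(),u.max(),v.min(),v.max())
b=(u[k].mean(),v[k].mean())
W1=cv2.imread('pics/w5.png');u,v=red(W1,(85,200,115,235));k=u<u.min()+22;wb=(u[k].mean(),v[k].mean());print('W5 ball',wb)
W=capture('wrist');s5=dict(eef_pos=[533.57,-61.80,138.44],ee_rot=[-.003,0,1,.001])
P=tri(ray(S,b),ray(W,wb,s5));print('ball tri',P,P@X, 'S only',atz(S,b,85)@X,'W only',atz(W,wb,85,s5)@X)
im=cv2.resize(S['pixels'][320:400,300:390],None,fx=8,fy=8,interpolation=cv2.INTER_CUBIC)[:600]
px=lambda p:tuple(int(round(x)) for x in ((proj(S,p)-[300,320])*8+3.5))
B=atz(S,b,85)          # ball in scene, drop to origin height
O=B.copy();O[2]=14
cv2.line(im,px(B),px(O),(255,255,0),1)
cv2.line(im,px(O),px(O+40*Y),(0,255,0),1)           # pointer level at z=14
F=O+40*Y
cv2.line(im,px(O+[0,0,-4]),px(F+[0,0,-4]),(255,0,255),1)
cv2.line(im,px(F-6*X),px(F+6*X),(0,255,255),1)
cv2.imwrite('pics/o7.png',im)
E
```

```text
9.8667 [470.5 -65.   69.2] [8.5 2.  4.8]
S ball 346.88235294117646 349.5882352941176 107 339 349 348 372
W5 ball (np.float64(98.94568690095846), np.float64(219.0702875399361))
ball tri [ 507.9 -156.6   83.3] 512.7767727709303 S only 511.75787429759004 W only 512.6564016778057
```

View pics/o7.png

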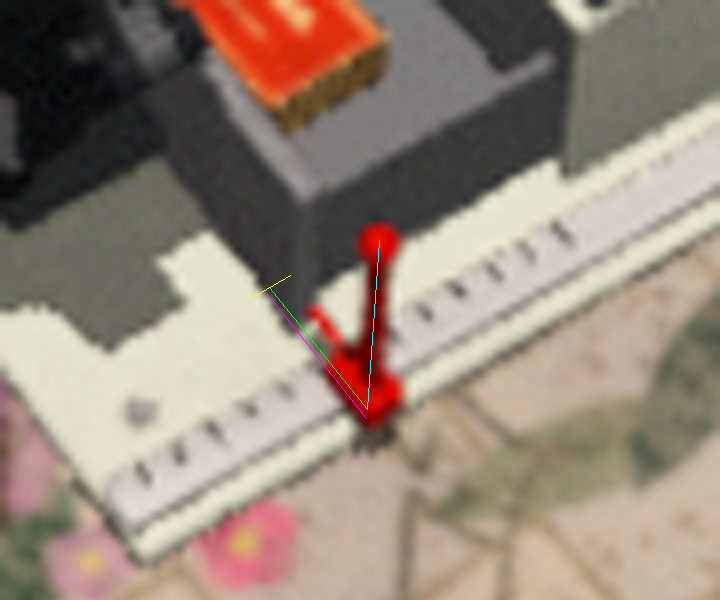

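The drawer's lower front corner, at about (298,330), lies within 1–2 mm of the pointer level line. The guard is open and the grip is steady, so I'm handing in.

```bash
python3 -c "
from rig import *
print(finish_job())"
```

```text
the job is handed in; nothing more can be done
None
```

The job is handed in: the guard is open against its end stop, and the gripper is holding the drawer with its front face about 1–2 mm from the pointer by the camera images; the mug, jar and tin were left alone.

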